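Tape the bottle-stop distance on the infeed plate

ROBOT

A 6-joint arm with a two-finger parallel gripper is mounted at the origin on the work surface. World frame = base frame: x ahead of the robot, y to its left, z up, the work surface at z = 0. Lengths are in mm, angles in degrees, forces in N, time in s.
With the tool pointing down it reaches from about 300 to 750 mm from the base axis. Payload 8.5 kg.
Tool frame: the origin (TCP) lies between the finger pads; the fingertips stand 11 mm ahead of it and the grasp point (between the pads) lies 8 mm behind it; z points along the fingers, x is the direction in which the jaws open and shut, and the axes are right-handed (so a half turn about z gives the same grasp; the last joint's range is limited). The gripper opens to 88 mm and grips with 3 to 60 N. Pads are 18 mm wide; open, the fingers measure 123 mm over their backs; the gripper's body (75 mm by 187 mm) begins 45 mm behind the grasp point.
Start: joints at [-84.242, 21.807, 74.336, -0, 83.858, -12.336], TCP at [170.811, -522.785, 249.748] pointing down, gripper open.
Joint ranges: [-178.18, 178.18], [-50.72, 133.34], [12.68, 142.11], [-81.47, 261.47], [9.98, 163.14], [-165.26, 165.26]. Speed limits (degrees/s): [136.94, 136.94, 180, 180, 180, 180].

INTERFACE

Orientations are given as [roll, pitch, yaw] about the fixed x, y, z axes, in that order (R = Rz(yaw) Ry(pitch) Rx(roll)).
In Python, from bench import manip gives the robot as it stands. The module is installed in compiled form; this text tells all that it offers.
- The arm moves only by the tool carry_out, never from a script. Its arguments are lists of equal length, an entry for each row: "dp": the shift along the tool's x, y, z in m, a list of three; "yaw": the turn about the tool's z in degrees; "grip": the finger opening in m, from 0 to 0.0881. In form: {"dp": [[x, y, z], ...], "yaw": [yaw, ...], "grip": [grip, ...]}. A call has 1 to 10 rows; each row is the pose to reach, as a shift and turn from the pose measured when the call began, along the tool's axes at that moment; what a row does not reach only later rows make up. A row lasts 1/12 s, in which the tool goes at most 41.7 mm and 7.16 degrees, less where a joint would pass 70% of its speed; a pose out of reach is approached as far as the arm can. A call with a gripper value outside its range is refused whole. The fingers move at their own pace and stop on an object; the grip force is fixed at half the most. Time passes only in rows, so rows that repeat a pose let the fingers close. It gives the time, the measured TCP pose, the force and the opening at its end, in the units of the state.
- manip.read_state(): the state, without advancing time (a new reading comes with each control period).
- manip.grab_frame(name): name is "scene" or "top" or "wrist"; returns the picture (420x560x3 uint8, red, green, blue); there is no depth.
- manip.get_calibration(name): a dict with "mtx" (3x3 intrinsics, pixels), "distortion" ([k1, k2, p1, p2, k3] as OpenCV has them; the pictures are not rectified), "extrinsics" (4x4, takes a point from camera to world coordinates); the wrist camera has in their place "hand_eye" (4x4, takes a point from camera to tool coordinates, whose origin is the TCP and whose axes are the tool frame's). Camera axes: x right, y up, looking along -z (the intrinsics and any distortion apply to the point x, -y, -z); pixel columns grow to the right and rows downward; lengths in mm; the calibration is good to about 2 mm. A picture is of the moment at which its call begins: read the wrist's pose just before it. get_calibration takes no time and is no camera call.
- manip.sign_off(): hands the job in, once; it reports no verdict.
Trained networks look in the newest picture that a camera, given by its name, has taken for a name from the list of things; names that differ only in an ending like _2 or _b are one class to them, and where a whole thing is asked for, a point or a joint stands for the part that bears it (a point fixed in the world has none). Each returns a list of dicts, best first, with "confidence" (0 to 1); they miss things now and then, are a little off and sometimes report something else, mostly with a low value. They report only what shows in the picture. A call takes as long as a camera call.
- manip.recognise(name, camera): "xyz" ([x, y, z] in mm, in world coordinates, good to about 4 mm: the middle of the surface that is visible of it).
- manip.spot_point(name, camera): "xyz" ([x, y, z] in mm, in world coordinates, good to about 4 mm: a listed point, or the origin of a listed thing).
The state is a dict: "t": time; "qpos": joint angles; "joint_velocities": joint speeds; "joint_torque": joint torques, N m; "eef_pos": TCP position; "tool_rot": TCP orientation; "force": force on the tool from outside, world axes, zero at the start; "ft_torque": the same for the moment, N m; "finger_gap": finger opening in mm.
Only numpy, scipy, OpenCV 4.12 (cv2) and the standard library are available. Lean on these libraries where they do the work, as an engineer would, in place of code of your own. Each camera call takes 0.05 s, during which the arm holds its last target.

TASK

We need the distance of the bottle stop on the infeed plate before the format change. Pick up the tape measure, stand it on the plate with its end hook caught over the outside of the turned-up lip, draw the case straight back along the plate against the spring until its back just meets the stop, without shifting the stop, then push the thumb lock fully down so the reading stays. Leave the tape standing there taut, hooked and locked, and do not disturb the bottles.

Things in the scene. Friction and masses are not known exactly. Their poses are not given: they have to be found in the camera images.
- tape: Dark tape measure standing on its flat rubber sole, about 0.45 kg. Origin: centre of its underside; x points to the nose (blade mouth), z up. Case 72 mm long (x -36 to +36), 38 mm thick (flat sides at y = +-19), 60 mm high; the front 10 mm (nose) only 40 mm high. Grip it from above across the 38 mm, about 40 mm above the sole
- case_back (a point): middle of the lower edge of the case's flat upright back (tape x = -36 mm, sole level); axes as the tape. Standing on its rubber sole, the released case stays put against the pull of the drawn blade, even before it is locked
- blade (a joint): length of blade drawn out, m: 0 reeled in, at most 0.24. A nearly constant spring of about 1.5 N pulls the blade in, with 0.4 N of friction; it runs freely while the thumb lock is up. Blade 24 mm wide, its underside 12 mm above sole level, so it clears the lip when the case stands on the plate
- hook (a point): steel end hook of the blade: middle of the lower edge of its inner face (the face towards the nose); moves with the blade, axes as the tape. Plate 22 mm wide, 2 mm thick, hanging from the blade to 1.5 mm above sole level. Reeled in, the inner face is at tape x = 50 mm: a free gap of 14 mm ahead of the nose
- lock (a joint): angle of the grey thumb lock (a rocker at the case's top front), rad: 0 up (front tipped up, blade free), about 0.3 fully down (its top level again). The press needs 3 to 10 N from above at its front, it stays where it is left, and its shoe brakes the blade from 0.15 on
- lock_top (a point): press point on the ribbed top (26 x 18 mm) of the thumb lock, tape x = 22 mm, 70 mm above the sole when up, 62 mm when down (2 mm above the case's top); the pad's raised front edge reaches 73 mm. Press it straight down; when down the pad spans tape x = 8 to 34 mm
- infeed: bare metal infeed plate fixed on the bench, 420 mm long (x from -250 to +170), 130 mm wide (y), with a 30 mm wide aluminium profile along its -y side. Its flat top is 30 mm above the bench; origin at bench level. The +x end carries the turned-up lip
- lip (a point): middle of the top outer edge of the turned-up lip (plate x = +170 mm, 10 mm above the plate's top); axes as the infeed plate, x points off the plate. The lip is 4 mm thick and runs over the plate's whole width
- stop (a joint): position of the bottle stop along the plate, m: 0 is 310 mm from the outer face of the lip, larger values are nearer the lip. It is clamped: it holds against about 20 N and then slips
- stop_face (a point): foot of the middle of the stop's upright face (56 mm wide, 45 mm high) that looks towards the lip, at the level of the plate's top; axes as the infeed plate, x points to the lip
- bottle_a: capped violet bottle standing on the bench, 125 mm high, white cap 44 mm across, origin at the centre of its foot; leave alone
- bottle_b: another such bottle; leave alone
- bottle_c: another such bottle; leave alone

How it is judged:
By the outcome, as a careful person would: the job done as asked, in the order asked, and still so for the second after the job is handed in, with the robot touching nothing.
It also fails if it takes over 54 s, if anything falls off the work surface, if the arm or the gripper's body presses on something with over 40 N, if the wrist force passes 120 N, or if a joint passes its speed limit or range.

## Working session

There is one attempt and no reset: what is moved stays moved. The work goes in short steps, Python scripts to look and compute and a tool call to move; the robot and the scene stay as the last step left them, time stands still between calls to the robot, and variables do not carry over. Pictures are saved under pics/ and viewed, and the job is handed in when it is done.

Besides the shell and the picture viewer there is one more tool, called after "Call:" as name(argument=value, ...), one argument or row to a line, values as JSON. carry_out: Moves the arm, as the interface text tells. Its arguments: {"type":"object","properties":{"dp":{"type":"array"},"yaw":{"type":"array"},"grip":{"type":"array"}},"required":["dp","yaw","grip"]}

```bash
mkdir -p pics; ls
cat > h.py <<'E'
import numpy as np, cv2
from bench import manip
from scipy.spatial.transform import Rotation as R
def save(name,fn,crop=None,scale=1):
    im=manip.grab_frame(name); out=cv2.cvtColor(im,cv2.COLOR_RGB2BGR)
    if crop: out=out[crop[1]:crop[3],crop[0]:crop[2]]
    if scale!=1: out=cv2.resize(out,None,fx=scale,fy=scale,interpolation=cv2.INTER_CUBIC)
    cv2.imwrite('pics/'+fn,out); return im
def T_cam(name):
    c=manip.get_calibration(name)
    if 'extrinsics' in c: return c,np.array(c['extrinsics'])
    s=manip.read_state(); T=np.eye(4); T[:3,:3]=R.from_euler('xyz',s['tool_rot'],degrees=True).as_matrix(); T[:3,3]=s['eef_pos']
    return c,T@np.array(c['hand_eye'])
def ray(name,px,cT=None):
    c,T=cT or T_cam(name)
    u=cv2.undistortPoints(np.array(px,float).reshape(-1,1,2),np.array(c['mtx']),np.array(c['distortion'])).reshape(-1,2)
    d=np.c_[u[:,0],-u[:,1],-np.ones(len(u))]@T[:3,:3].T
    return T[:3,3],d
def onplane(name,px,z,cT=None):
    o,d=ray(name,px,cT); return o+d*((z-o[2])/d[:,2])[:,None]
def proj(name,P,cT=None):
    c,T=cT or T_cam(name); p=(np.array(P,float).reshape(-1,3)-T[:3,3])@T[:3,:3]
    p=p*[1,-1,-1]; return cv2.projectPoints(p,np.zeros(3),np.zeros(3),np.array(c['mtx']),np.array(c['distortion']))[0].reshape(-1,2)
def tri(rays):
    A=np.zeros((3,3));b=np.zeros(3)
    for o,d in rays:
        d=d/np.linalg.norm(d);M=np.eye(3)-np.outer(d,d);A+=M;b+=M@o
    return np.linalg.solve(A,b)
E
python3 - <<'E'
from h import *
print(manip.read_state())
for n in ('scene','top','wrist'):
    save(n,n+'0.png')
for n in ('tape','case_back','hook','lock_top','infeed','lip','stop_face','bottle_a'):
  for c in ('scene','top'):
    print(n,c,[(np.round(d['xyz']),round(d['confidence'],2)) for d in manip.spot_point(n,c)])
E
```

```text
pics
{'t': 0.0, 'qpos': array([-8.42407617e+01,  2.18396697e+01,  7.43851610e+01, -2.05437105e-04,
        8.38572416e+01, -1.23369765e+01]), 'joint_velocities': array([ 0.07408172,  0.03798554, -0.06979005,  0.02258341, -0.01564392,
        0.10371742]), 'joint_torque': array([ 4.38034249e-04, -4.37921154e+01, -2.24558079e+01,  7.13685318e-02,
        3.52677028e-02, -1.41351288e-04]), 'eef_pos': array([ 170.79598388, -522.52624361,  249.14773394]), 'tool_rot': array([-1.79982664e+02,  8.02206609e-02, -7.19037510e+01]), 'force': array([ 0.23117783,  0.76634367, -1.0520829 ]), 'ft_torque': array([ 0.00830523,  0.00551603, -0.00800972]), 'finger_gap': 88.41459426304901}
tape scene [(array([495.,  97.,   2.]), 0.75)]
tape top [(array([493.,  91.,   5.]), 0.68)]
case_back scene [(array([508.,  62.,   1.]), 0.82)]
case_back top [(array([510.,  63.,   4.]), 0.77)]
hook scene [(array([471., 145.,   3.]), 0.61)]
hook top [(array([475., 141.,   5.]), 0.49)]
lock_top scene [(array([487., 112.,  70.]), 0.52)]
lock_top top [(array([485., 117.,  68.]), 0.53)]
infeed scene [(array([628.,  40.,   0.]), 0.94)]
infeed top [(array([630.,  44.,   5.]), 0.73), (array([ 455., -197.,    3.]), 0.46)]
lip scene [(array([637., 210.,  43.]), 0.55)]
lip top [(array([643., 212.,  39.]), 0.56), (array([515., 282.,   3.]), 0.21)]
stop_face scene [(array([624.,   5.,  30.]), 0.86), (array([643., 212.,  40.]), 0.34)]
stop_face top [(array([624.,   8.,  32.]), 0.84)]
bottle_a scene [(array([626., 331.,   1.]), 0.91), (array([511., 280.,   2.]), 0.74), (array([ 456., -197.,    2.]), 0.57)]
bottle_a top [(array([ 454., -196.,    2.]), 0.68), (array([512., 278.,   4.]), 0.65), (array([625., 334.,   4.]), 0.58)]
```

View pics/scene0.png

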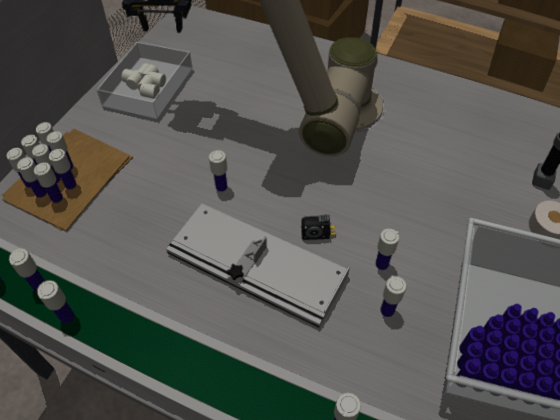

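View pics/top0.png

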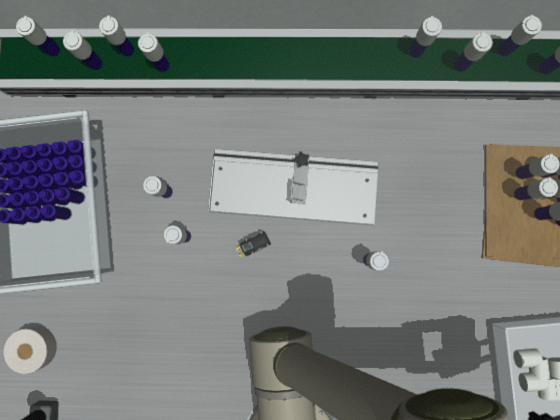

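```bash
cat >> h.py <<'E'
def go(xyz,yaw=None):
    s=manip.read_state(); M=R.from_euler('xyz',s['tool_rot'],degrees=True).as_matrix()
    dp=M.T@(np.array(xyz)-s['eef_pos'])
    dy=0 if yaw is None else -(yaw-s['tool_rot'][2]+180)%360-180 if False else (0 if yaw is None else -((yaw-s['tool_rot'][2]+180)%360-180))
    print('t',round(s['t'],2),'eef',np.round(s['eef_pos'],1),np.round(s['tool_rot'],2),'gap',round(s['finger_gap'],1),'F',np.round(s['force'],1))
    print('dp m',np.round(dp/1000,4),'yaw',round(dy,2))
E
python3 - <<'E'
from h import *
print(manip.get_calibration('wrist'))
go([500,60,280],24)
print(np.linalg.norm([500,60]))
E
```

```text
{'mtx': array([[308.26555423,   0.        , 283.97206424],
       [  0.        , 308.26555423, 209.39963961],
       [  0.        ,   0.        ,   1.        ]]), 'distortion': array([-0.0473502,  0.       ,  0.       ,  0.       ,  0.       ]), 'hand_eye': array([[ 9.99999674e-01, -1.63911113e-04, -7.91224856e-04,
         5.50116266e-01],
       [-3.87432320e-04, -9.56571749e-01, -2.91496723e-01,
        -7.46322590e+01],
       [-7.09083792e-04,  2.91496934e-01, -9.56571500e-01,
        -1.34443124e+02],
       [ 0.00000000e+00,  0.00000000e+00,  0.00000000e+00,
         1.00000000e+00]])}
t 0.95 eef [ 170.8 -522.8  249.8] [180.   -0.  -71.9] gap 88.1 F [-0.5  0.7  0.6]
dp m [-0.4517 -0.4939 -0.0303] yaw -95.9
503.5871324805669
```

View pics/wrist0.png

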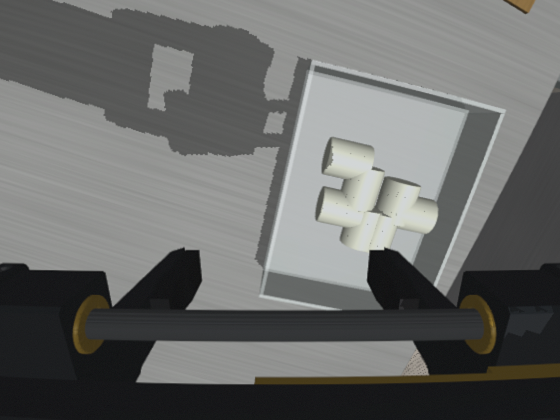

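Run:
```python
from h import *
go([550,40,300],10)
```

```text
t 0.95 eef [ 170.8 -522.8  249.8] [180.   -0.  -71.9] gap 88.1 F [-0.5  0.7  0.6]
dp m [-0.4172 -0.5352 -0.0503] yaw -81.9
```

Call:
carry_out(
  dp=[
    [-0.417, -0.535, -0.05],
    [-0.417, -0.535, -0.05],
    [-0.417, -0.535, -0.05],
    [-0.417, -0.535, -0.05],
    [-0.417, -0.535, -0.05],
    [-0.417, -0.535, -0.05],
    [-0.417, -0.535, -0.05],
    [-0.417, -0.535, -0.05],
    [-0.417, -0.535, -0.05],
    [-0.417, -0.535, -0.05],
  ],
  yaw=[-82, -82, -82, -82, -82, -82, -82, -82, -82, -82],
  grip=[0.08, 0.08, 0.08, 0.08, 0.08, 0.08, 0.08, 0.08, 0.08, 0.08],
)

```text
t: 1.78
eef_pos: [403.7, -176.2, 280.8]
tool_rot: [180.0, -0.0, 0.1]
force: [0.1, -1.3, 0.3]
finger_gap: 80.3
```

Run:
```python
from h import *
go([550,40,300],10)
```

```text
t 1.78 eef [ 403.7 -176.2  280.8] [ 1.7998e+02 -3.0000e-02  5.0000e-02] gap 80.3 F [ 0.1 -1.3  0.3]
dp m [ 0.1465 -0.2161 -0.0192] yaw -9.95
```

Call:
carry_out(
  dp=[
    [0.146, -0.216, -0.019],
    [0.146, -0.216, -0.019],
    [0.146, -0.216, -0.019],
    [0.146, -0.216, -0.019],
    [0.146, -0.216, -0.019],
    [0.146, -0.216, -0.019],
    [0.146, -0.216, -0.019],
    [0.146, -0.216, -0.019],
    [0.146, -0.216, -0.019],
  ],
  yaw=[-10, -10, -10, -10, -10, -10, -10, -10, -10],
  grip=[0.08, 0.08, 0.08, 0.08, 0.08, 0.08, 0.08, 0.08, 0.08],
)

```text
t: 2.53
eef_pos: [549.3, 39.9, 299.4]
tool_rot: [180.0, 0.0, 10.1]
force: [0.2, 0.7, 0.8]
finger_gap: 80.0
```

```bash
cat > look.py <<'E'
from h import *
import sys,pickle
fn=sys.argv[1]
go([0,0,0]); cT=T_cam('wrist'); save('wrist',fn); pickle.dump(cT,open('pics/'+fn+'.pkl','wb'))
for n in sys.argv[2:]:
    print(n,[(np.round(d['xyz'],1).tolist(),round(d['confidence'],2)) for d in manip.spot_point(n,'wrist')])
E
python3 look.py w1.png tape case_back hook lock_top lip stop_face
```

```text
t 2.53 eef [549.3  39.9 299.4] [1.7996e+02 2.0000e-02 1.0120e+01] gap 80.0 F [0.2 0.7 0.8]
dp m [-0.5477 -0.0574  0.2996] yaw 0
tape [([494.5, 96.1, -1.5], 0.71)]
case_back [([509.7, 65.8, 1.1], 0.75)]
hook [([469.9, 139.4, -0.0], 0.52)]
lock_top [([486.2, 113.0, 68.9], 0.88)]
lip [([637.7, 209.3, 41.8], 0.62)]
stop_face [([626.6, 5.5, 30.4], 0.59)]
```

View pics/w1.png

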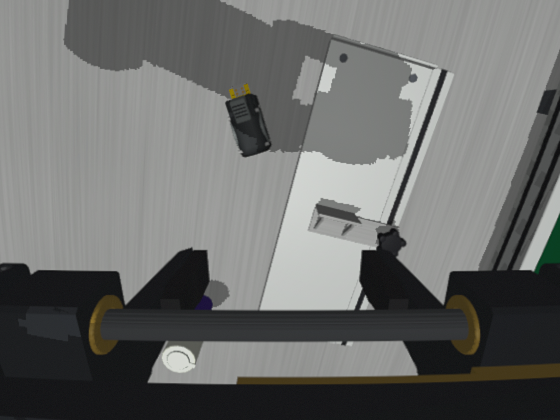

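Run:
```python
import cv2
im=cv2.imread('pics/w1.png')
a=im[20:170,200:470]; cv2.imwrite('pics/w1a.png',cv2.resize(a,None,fx=2.9,fy=2.9,interpolation=cv2.INTER_CUBIC))
a=im[180:320,240:440]; cv2.imwrite('pics/w1b.png',cv2.resize(a,None,fx=4,fy=4,interpolation=cv2.INTER_CUBIC))
```

```text
(no output)
```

View pics/w1a.png

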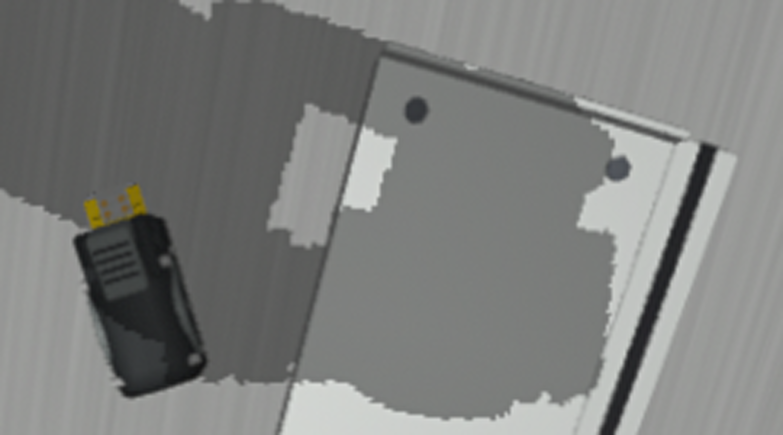

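View pics/w1b.png

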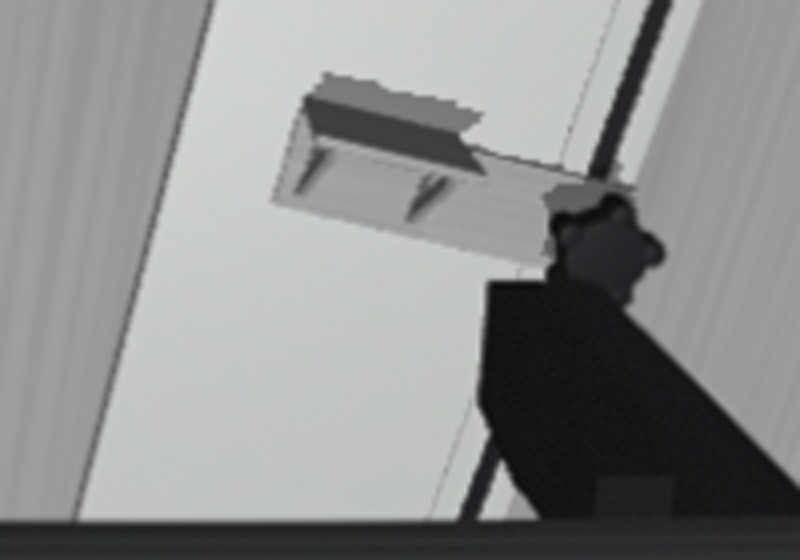

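```bash
cat > m1.py <<'E'
from h import *; import pickle
cT=pickle.load(open('pics/w1.png.pkl','rb'))
A=lambda p:np.array(p,float)/2.9+[200,20]
B=lambda p:np.array(p,float)/4+[240,180]
pp=lambda n,P:print(n,np.round(P,1).tolist())
e=onplane('wrist',[A((380,55)),A((278,435)),B((213,0)),B((77,520))],30,cT);pp('edge30',e)
d=e[0]-e[-1];print('edge angle',np.degrees(np.arctan2(d[1],d[0])))
l=onplane('wrist',[A((386,45)),A((690,133))],40,cT);pp('lip',l);d=l[1]-l[0];print(np.degrees(np.arctan2(d[1],d[0]))+90)
s=onplane('wrist',[B((305,97)),B((466,133))],30,cT);pp('stopfoot',s)
s=onplane('wrist',[B((318,140)),B((487,175))],75,cT);pp('stoptop',s);d=s[1]-s[0];print(np.degrees(np.arctan2(d[1],d[0]))+90)
print(cT[1][:3,3])
E
python3 m1.py
```

```text
edge30 [[575.0, 210.0, 30.0], [563.1, 48.0, 30.0], [562.2, 34.2, 30.0], [548.3, -173.5, 30.0]]
edge angle 86.0257946115232
lip [[575.6, 211.7, 40.0], [706.0, 203.4, 40.0]]
86.39807020929744
stopfoot [[599.3, 6.7, 30.0], [656.6, 3.9, 30.0]]
stoptop [[598.9, 5.9, 75.0], [652.9, 4.0, 75.0]]
87.95724929777171
[535.68028204 113.39974112 433.82289509]
```

Run:
```python
from h import *
go([517,45,180],24.5)
```

```text
t 2.88 eef [549.2  39.1 300. ] [ 1.7996e+02 -3.0000e-02  9.9800e+00] gap 79.9 F [-0.3  0.2 -0.5]
dp m [-0.0307 -0.0115  0.12  ] yaw -14.52
```

Call:
carry_out(
  dp=[
    [-0.031, -0.012, 0.12],
    [-0.031, -0.012, 0.12],
    [-0.031, -0.012, 0.12],
    [-0.031, -0.012, 0.12],
    [-0.031, -0.012, 0.12],
  ],
  yaw=[-14.5, -14.5, -14.5, -14.5, -14.5],
  grip=[0.07, 0.07, 0.07, 0.07, 0.07],
)

```text
t: 3.3
eef_pos: [516.5, 45.2, 180.1]
tool_rot: [-180.0, 0.1, 24.4]
force: [1.2, 0.4, 0.8]
finger_gap: 69.7
```

```bash
python3 look.py w2.png tape case_back hook lock_top
python3 - <<'E'
import cv2
im=cv2.imread('pics/w2.png')
a=im[0:240,150:420]; cv2.imwrite('pics/w2a.png',cv2.resize(a,None,fx=2.5,fy=2.5,interpolation=cv2.INTER_CUBIC))
E
```

```text
t 3.3 eef [516.5  45.2 180.1] [-1.7998e+02  8.0000e-02  2.4400e+01] gap 69.7 F [1.2 0.4 0.8]
dp m [-0.4888 -0.1722  0.1809] yaw 0
tape [([494.4, 96.0, -0.8], 0.95)]
case_back [([627.3, 37.0, 0.1], 0.19)]
hook [([468.9, 139.4, 1.1], 0.63), ([625.8, 37.7, 1.1], 0.31)]
lock_top [([480.6, 114.2, 69.7], 0.64)]
```

View pics/w2a.png

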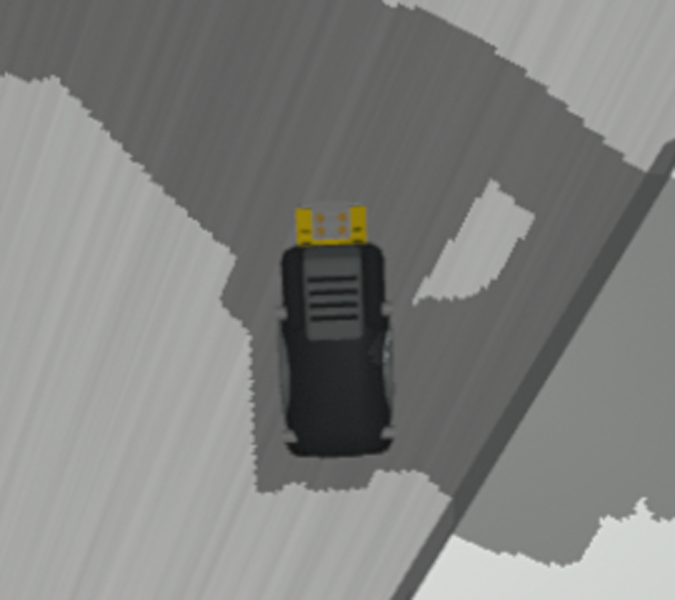

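```bash
cat > m2.py <<'E'
from h import *; import pickle
c1=pickle.load(open('pics/w1.png.pkl','rb'));c2=pickle.load(open('pics/w2.png.pkl','rb'))
A=lambda p:np.array(p,float)/2.9+[200,20]
B=lambda p:np.array(p,float)/2.5+[150,0]
# triangulate: hook outer left/right, lock pad back corners/front, case back corners
for n,a,b in [('hookL',(85,198),(297,206)),('hookR',(140,184),(366,206)),('padBL',(110,300),(307,339)),('padBR',(145,288),(361,338)),('backL',(126,396),(291,455)),('backR',(205,362),(391,452))]:
    r1=ray('wrist',A(a),c1);r2=ray('wrist',B(b),c2)
    P=tri([(r1[0],r1[1][0]),(r2[0],r2[1][0])]);print(n,np.round(P,1))
h=onplane('wrist',[B((297,206)),B((366,206))],13,c2);b=onplane('wrist',[B((290,455)),B((392,451))],58,c2)
h0=h.mean(0);b0=b.mean(0);print(h,b);d=h0-b0;print(np.degrees(np.arctan2(d[1],d[0])),np.hypot(*d[:2]))
E
python3 m2.py
```

```text
hookL [459.2 134.6   6.7]
hookR [482.8 144.9   7.5]
padBL [482.9  94.7  52.9]
padBR [498.1 102.8  69.5]
backL [494.1  55.4  46.3]
backR [524.9  74.7  56.6]
[[459.80061069 134.05189793  13.        ]
 [482.80978962 144.49255906  13.        ]] [[493.19864049  57.44962392  58.        ]
 [524.08761754  73.00995034  58.        ]]
116.7607765172457 82.92408609094561
```

Run:
```python
from h import *
go([493.7,95.3,110],26.5)
```

```text
t 3.55 eef [518.2  45.1 182.1] [179.81  -0.25  24.45] gap 70.0 F [-0.7  0.3 -1.2]
dp m [-0.0019 -0.0561  0.0719] yaw -2.05
```

Call:
carry_out(
  dp=[
    [-0.001, -0.056, 0.03],
    [-0.001, -0.056, 0.06],
    [-0.001, -0.056, 0.07],
    [-0.001, -0.056, 0.09],
    [-0.001, -0.056, 0.11],
    [-0.001, -0.056, 0.13],
    [-0.001, -0.056, 0.148],
    [-0.001, -0.056, 0.148],
    [-0.001, -0.056, 0.148],
  ],
  yaw=[-2, -2, -2, -2, -2, -2, -2, -2, -2],
  grip=[0.068, 0.068, 0.068, 0.068, 0.068, 0.068, 0.068, 0.068, 0.068],
)

```text
t: 4.3
eef_pos: [495.7, 95.5, 34.5]
tool_rot: [179.8, -0.3, 26.4]
force: [-0.1, -0.4, -0.7]
finger_gap: 68.2
```

```bash
python3 look.py w3.png; python3 -c "
from h import *
save('scene','s3.png',(250,170,390,280),5)
go([493.7,95.3,32],26.5)"
```

```text
t 4.3 eef [495.7  95.5  34.5] [179.79  -0.27  26.45] gap 68.2 F [-0.1 -0.4 -0.7]
dp m [-0.4865 -0.1354  0.0317] yaw 0
t 4.4 eef [496.   95.5  35.4] [179.73  -0.38  26.45] gap 68.0 F [ 0.5 -0.5  0.1]
dp m [-0.0022 -0.0009  0.0034] yaw -0.05
```

View pics/w3.png

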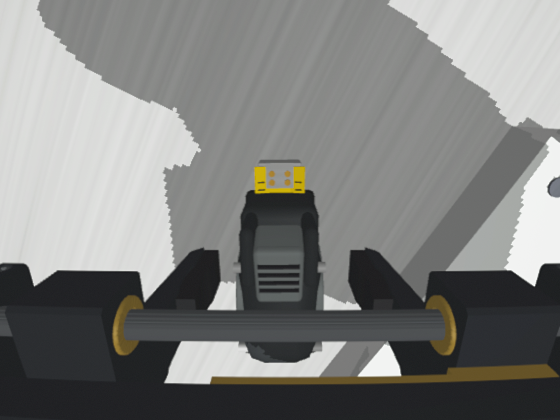

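View pics/s3.png

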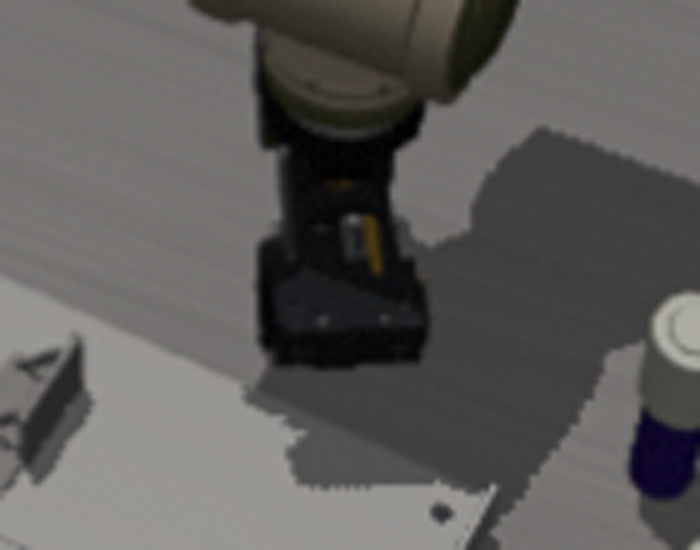

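Call:
carry_out(
  dp=[
    [-0.001, 0, 0.002],
    [-0.001, 0, 0.002],
    [-0.001, 0, 0.002],
    [-0.001, 0, 0.002],
    [-0.001, 0, 0.002],
    [-0.001, 0, 0.002],
    [-0.001, 0, 0.002],
    [-0.001, 0, 0.002],
  ],
  yaw=[0, 0, 0, 0, 0, 0, 0, 0],
  grip=[0.05, 0.042, 0.03, 0.03, 0.03, 0.03, 0.03, 0.03],
)

```text
t: 5.07
eef_pos: [494.3, 94.7, 33.6]
tool_rot: [179.7, -0.3, 26.5]
force: [-3.0, -3.7, 6.2]
finger_gap: 37.7
```

```bash
python3 look.py w4.png tape hook; python3 -c "
from h import *
go([493.7,95.3,32],26.5)"
```

```text
t 5.07 eef [494.3  94.7  33.6] [179.74  -0.26  26.48] gap 37.7 F [-3.  -3.7  6.2]
dp m [-0.4848 -0.1358  0.0308] yaw 0
tape [([494.5, 98.0, 2.7], 0.66)]
hook [([470.6, 140.0, -1.2], 0.96)]
t 5.22 eef [494.3  94.7  33.6] [179.74  -0.25  26.48] gap 37.6 F [-3.9 -3.   5.1]
dp m [-0.0003 -0.0008  0.0016] yaw -0.02
```

View pics/w4.png

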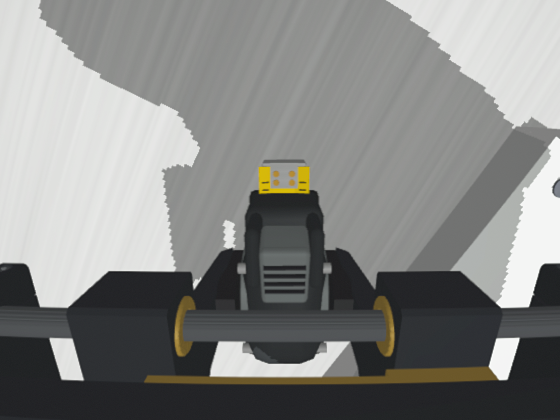

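Run:
```python
from h import *; import pickle
c=pickle.load(open('pics/w4.png.pkl','rb'))
E=np.array([494.3,94.7,33.6]);M=R.from_euler('xyz',[179.74,-.26,26.48],degrees=True).as_matrix()
for px,z in [((284,160),13),((284,166),13),((284,192),40),((284,224),71),((286,362),58),((284,302),60)]:
    P=onplane('wrist',[px],z,c)[0]; print(px,z,np.round(P,1),np.round(M.T@(P-E),1))
# triangulate hook outer from w1,w4
c1=pickle.load(open('pics/w1.png.pkl','rb'));A=lambda p:np.array(p,float)/2.9+[200,20]
c2=pickle.load(open('pics/w2.png.pkl','rb'));B=lambda p:np.array(p,float)/2.5+[150,0]
f=lambda p,c:(lambda r:(r[0],r[1][0]))(ray('wrist',p,c))
print(tri([f(B((332,206)),c2),f((284,166),c)]),tri([f(B((332,206)),c2),f((284,160),c)]))
```

```text
(284, 160) 13 [469.9 142.2  13. ] [ -0.7 -53.5  20.4]
(284, 166) 13 [471.3 139.5  13. ] [ -0.7 -50.4  20.4]
(284, 192) 40 [474.2 133.4  40. ] [ -0.7 -43.6  -6.6]
(284, 224) 71 [475.5 130.4  71. ] [ -0.7 -40.2 -37.6]
(286, 362) 58 [507.8  67.9  58. ] [  0.2  30.1 -24.3]
(284, 302) 60 [492.4  96.8  60. ] [ -0.7  -2.6 -26.4]
[471.39786248 139.38616392  12.1952875 ] [ 4.70858069e+02  1.40502794e+02 -4.09647955e-01]
```

Run:
```python
from h import *
go([637,164,95],-3.95)
```

```text
t 5.22 eef [494.3  94.7  33.6] [179.74  -0.25  26.48] gap 37.6 F [-3.9 -3.   5.1]
dp m [ 0.1589  0.0019 -0.0607] yaw 30.43
```

Call:
carry_out(
  dp=[
    [0, 0, -0.02],
    [0, 0, -0.05],
    [0.01, 0, -0.075],
    [0.035, 0, -0.075],
    [0.065, 0.001, -0.075],
    [0.095, 0.001, -0.075],
    [0.125, 0.002, -0.075],
    [0.15, 0.002, -0.07],
    [0.159, 0.002, -0.065],
    [0.159, 0.002, -0.061],
  ],
  yaw=[0, 0, 3, 8, 13, 18, 23, 28, 30.4, 30.4],
  grip=[0.03, 0.03, 0.03, 0.03, 0.03, 0.03, 0.03, 0.03, 0.03, 0.03],
)

```text
t: 6.05
eef_pos: [637.9, 164.8, 93.4]
tool_rot: [179.9, -0.3, -4.0]
force: [0.2, -0.6, -5.0]
finger_gap: 37.3
```

Call:
carry_out(
  dp=[
    [0, 0, 0],
    [0, 0, 0],
  ],
  yaw=[0, 0],
  grip=[0.03, 0.03],
)

```text
t: 6.22
eef_pos: [636.7, 164.5, 92.3]
tool_rot: [179.9, -0.1, -3.9]
force: [-0.1, -0.7, -5.3]
finger_gap: 38.0
```

```bash
python3 look.py w5.png lip hook; python3 -c "
from h import *
go([637,164,95],-3.95)
save('scene','s5.png',(200,170,420,335),3.5)"
```

```text
t 6.22 eef [636.7 164.5  92.3] [ 1.7988e+02 -8.0000e-02 -3.9000e+00] gap 38.0 F [-0.1 -0.7 -5.3]
dp m [-0.6242  0.2073  0.0918] yaw 0
lip [([639.1, 207.7, 40.6], 0.98)]
hook [([639.7, 214.8, 59.9], 0.77)]
t 6.37 eef [637.4 164.4  93.8] [179.9   -0.26  -3.95] gap 37.9 F [ 0.   0.3 -5.4]
dp m [-0.0004  0.0004 -0.0012] yaw -0.0
```

View pics/w5.png

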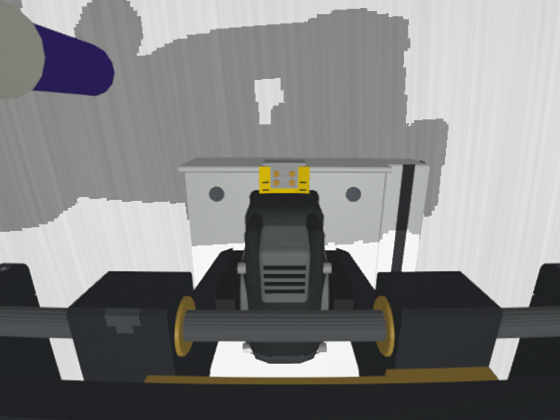

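View pics/s5.png

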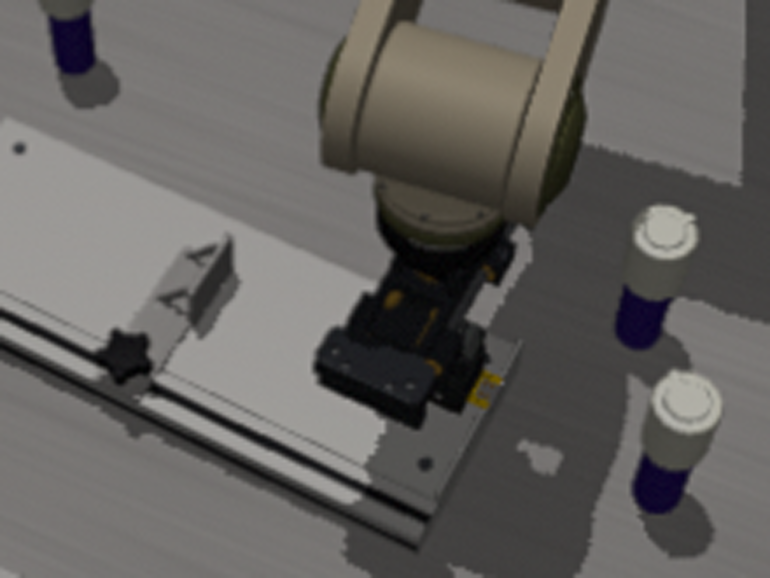

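Run:
```python
import cv2
im=cv2.imread('pics/w5.png')
a=im[140:260,170:440]; cv2.imwrite('pics/w5a.png',cv2.resize(a,None,fx=2.9,fy=4,interpolation=cv2.INTER_CUBIC))
```

```text
(no output)
```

View pics/w5a.png

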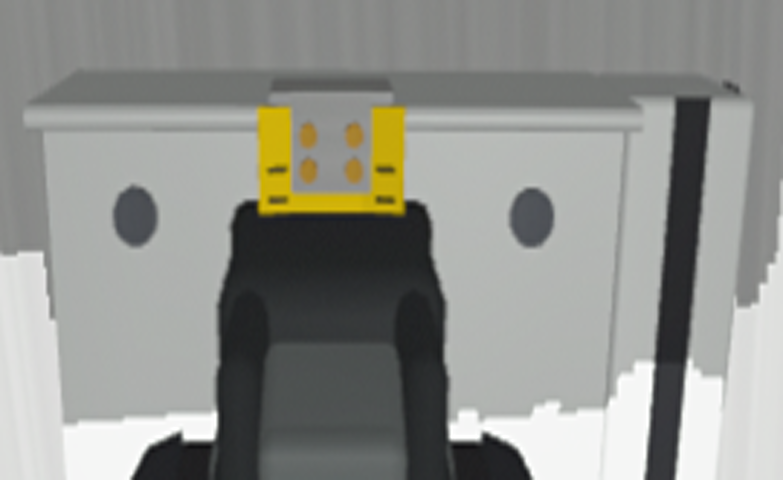

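Run:
```python
from h import *; import pickle
c=pickle.load(open('pics/w5.png.pkl','rb'))
p=lambda q,z:onplane('wrist',[q],z,c)[0]
A=lambda q:(170+q[0]/2.9,140+q[1]/4)
sz=92.8-33.6
L1=p(A((28,103)),40);L2=p(A((640,103)),40);I1=p(A((42,128)),40);I2=p(A((640,130)),40)
print(L1,L2,I1,I2,np.linalg.norm(L2-L1)); n=L2-L1; ang=np.degrees(np.arctan2(n[1],n[0]))+90; print('plate heading',ang)
h=[p(A((283,93)),sz+13),p(A((393,93)),sz+13)];hb=[p(A((273,80)),sz+1.5),p(A((390,80)),sz+1.5)]
print(h,hb); n=h[1]-h[0];print(np.degrees(np.arctan2(n[1],n[0]))+90)
u=np.array([np.cos(np.radians(86.1)),np.sin(np.radians(86.1)),0])
lip=(L1+L2)/2;hk=np.mean(h+hb,0);v=np.array([u[1],-u[0],0]);print('lip',lip,'hook outer beyond lip',u@(hk-lip),'lateral',v@(hk-lip))
c1=pickle.load(open('pics/w1.png.pkl','rb'))
```

```text
[576.0140907  214.04931146  40.        ] [704.56886661 205.30313622  40.        ] [578.36871831 210.01666863  40.        ] [704.69464935 201.11810147  40.        ] 128.85195376646618
plate heading 86.10790118901008
[array([631.69949393, 216.50546974,  72.2       ]), array([650.67448953, 215.21596196,  72.2       ])] [array([629.28439639, 216.6871694 ,  60.7       ]), array([650.9064312 , 215.21587586,  60.7       ])]
86.11225583525702
lip [640.29147865 209.67622384  40.        ] hook outer beyond lip 6.2392552814680355 lateral -0.07481390024743786
```

Call:
carry_out(
  dp=[
    [0, -0.001, 0.005],
    [0, -0.001, 0.012],
    [0, -0.001, 0.019],
    [0, -0.001, 0.024],
    [0, -0.001, 0.0265],
    [0, -0.001, 0.0265],
    [0, -0.001, 0.0265],
  ],
  yaw=[0, 0, 0, 0, 0, 0, 0],
  grip=[0.03, 0.03, 0.03, 0.03, 0.03, 0.03, 0.03],
)

```text
t: 7.0
eef_pos: [637.8, 165.4, 67.3]
tool_rot: [179.9, -0.3, -4.0]
force: [0.5, -0.4, -4.8]
finger_gap: 37.5
```

```bash
python3 look.py w6.png lip hook
python3 - <<'E'
import cv2
im=cv2.imread('pics/w6.png')
a=im[140:260,170:440]; cv2.imwrite('pics/w6a.png',cv2.resize(a,None,fx=2.9,fy=4,interpolation=cv2.INTER_CUBIC))
E
```

```text
t 7.0 eef [637.8 165.4  67.3] [179.9   -0.27  -3.96] gap 37.5 F [ 0.5 -0.4 -4.8]
dp m [-0.6252  0.2089  0.0647] yaw 0
lip []
hook [([640.7, 217.0, 34.9], 0.86)]
```

View pics/w6a.png

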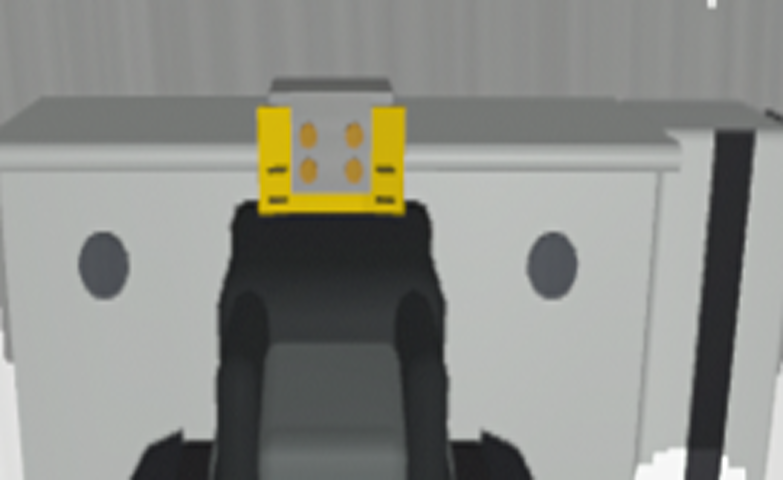

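Run:
```python
from h import *; import pickle
c=pickle.load(open('pics/w6.png.pkl','rb'))
p=lambda q,z:onplane('wrist',[q],z,c)[0]
A=lambda q:(170+q[0]/2.9,140+q[1]/4)
u=np.array([np.cos(np.radians(86.1)),np.sin(np.radians(86.1)),0])
sz=33.7
l=p(A((0,142)),40);l2=p(A((678,143)),40);print(l,l2,(u@l+u@l2)/2, u@p(A((335,93)),sz+13),u@p(A((335,80)),sz+1.5))
```

```text
[579.96072709 213.58519695  40.        ] [704.61538563 204.77223655  40.        ] 252.37972601406128 259.84436644492934 259.8705073602202
```

Call:
carry_out(
  dp=[
    [0, 0, 0.001],
    [0, 0, 0.002],
    [0, 0, 0.003],
    [0, 0, 0.003],
  ],
  yaw=[0, 0, 0, 0],
  grip=[0.03, 0.03, 0.03, 0.03],
)

```text
t: 7.48
eef_pos: [637.9, 165.4, 64.6]
tool_rot: [179.9, -0.3, -4.0]
force: [-0.5, -1.2, -6.0]
finger_gap: 37.9
```

Call:
carry_out(
  dp=[
    [0, 0, 0.0005],
    [0, 0, 0.001],
    [0, 0, 0.001],
  ],
  yaw=[0, 0, 0],
  grip=[0.03, 0.03, 0.03],
)

```text
t: 7.73
eef_pos: [637.9, 165.4, 63.7]
tool_rot: [179.9, -0.3, -4.0]
force: [-0.9, 0.7, -4.0]
finger_gap: 38.0
```

Call:
carry_out(
  dp=[
    [0, 0, 0.0005],
    [0, 0, 0.001],
    [0, 0, 0.001],
  ],
  yaw=[0, 0, 0],
  grip=[0.03, 0.03, 0.03],
)

```text
t: 7.98
eef_pos: [637.9, 165.5, 63.7]
tool_rot: [179.9, -0.3, -3.9]
force: [-3.3, 0.5, 4.6]
finger_gap: 37.8
```

Call:
carry_out(
  dp=[
    [0, 0, -0.0003],
    [0, 0.002, -0.0003],
    [0, 0.006, -0.0003],
    [0, 0.012, -0.0003],
    [0, 0.019, -0.0003],
    [0, 0.026, -0.0003],
    [0, 0.033, -0.0003],
    [0, 0.038, -0.0003],
    [0, 0.04, -0.0003],
    [0, 0.04, -0.0003],
  ],
  yaw=[0, 0, 0, 0, 0, 0, 0, 0, 0, 0],
  grip=[0.03, 0.03, 0.03, 0.03, 0.03, 0.03, 0.03, 0.03, 0.03, 0.03],
)

```text
t: 8.82
eef_pos: [635.1, 124.6, 63.8]
tool_rot: [179.9, -0.3, -4.0]
force: [1.0, 0.8, -5.6]
finger_gap: 37.8
```

```bash
python3 look.py w7.png lip hook; python3 -c "
from h import *
save('scene','s7.png',(200,170,420,335),3.5)"
```

```text
t 8.82 eef [635.1 124.6  63.8] [179.88  -0.31  -4.  ] gap 37.8 F [ 1.   0.8 -5.6]
dp m [-0.6252  0.1685  0.0608] yaw 0
lip []
hook [([640.5, 212.4, 29.3], 0.75)]
```

View pics/w7.png

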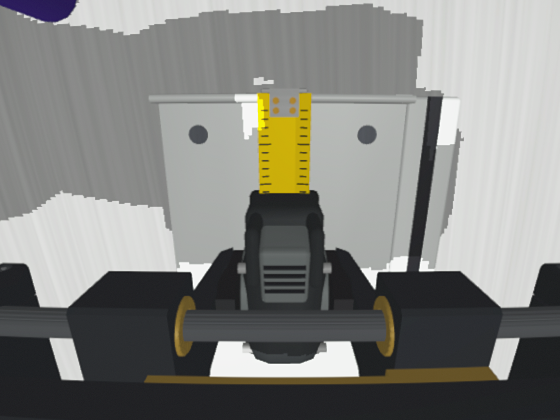

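View pics/s7.png

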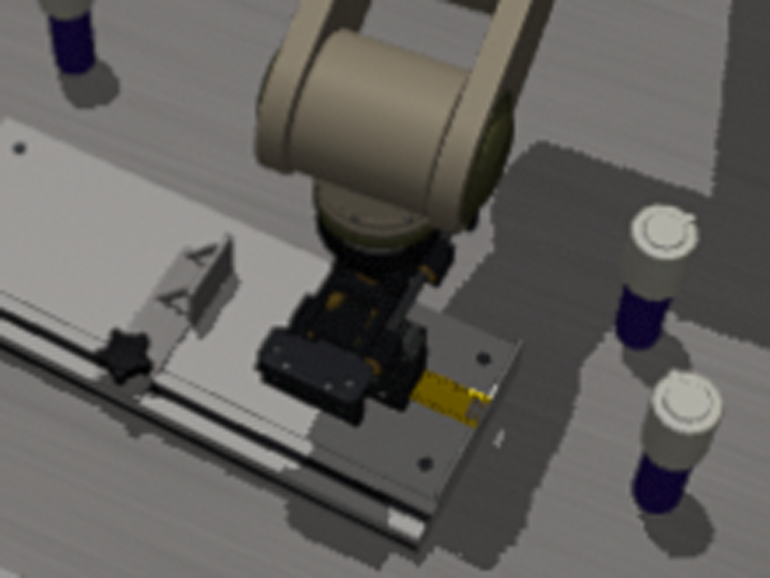

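Call:
carry_out(
  dp=[
    [0, 0.003, 0],
    [0, 0.009, 0],
    [0, 0.017, 0],
    [0, 0.025, 0.0],
    [0, 0.033, 0.0],
    [0, 0.041, 0.0],
    [0, 0.049, 0.0],
    [0, 0.055, 0.0],
    [0, 0.058, 0.0],
    [0, 0.058, 0.0],
  ],
  yaw=[0, 0, 0, 0, 0, 0, 0, 0, 0, 0],
  grip=[0.03, 0.03, 0.03, 0.03, 0.03, 0.03, 0.03, 0.03, 0.03, 0.03],
)

```text
t: 9.85
eef_pos: [631.0, 66.9, 64.0]
tool_rot: [179.9, -0.3, -4.0]
force: [0.0, 1.1, -5.5]
finger_gap: 37.9
```

```bash
python3 -c "
from h import *
go([0,0,0])
save('scene','s8.png',(220,200,360,305),5.5);save('top','t8.png',(190,130,400,250),3.8)"; python3 look.py w8.png
```

```text
t 9.85 eef [631.   66.9  64. ] [179.88  -0.31  -3.98] gap 37.9 F [ 0.   1.1 -5.5]
dp m [-0.6252  0.1104  0.0609] yaw 0
t 9.95 eef [631.1  67.7  64. ] [179.89  -0.32  -3.94] gap 37.6 F [ 0.1  1.5 -6.2]
dp m [-0.6253  0.1108  0.0607] yaw 0
```

View pics/s8.png

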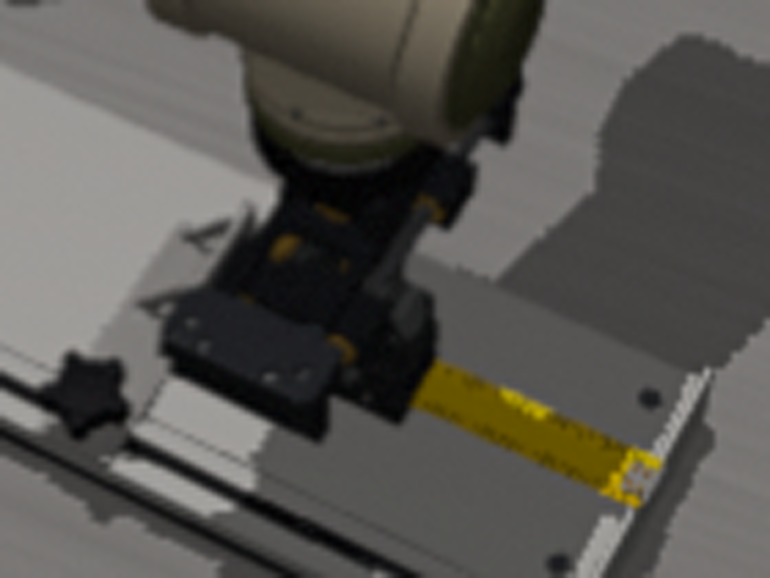

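View pics/w8.png

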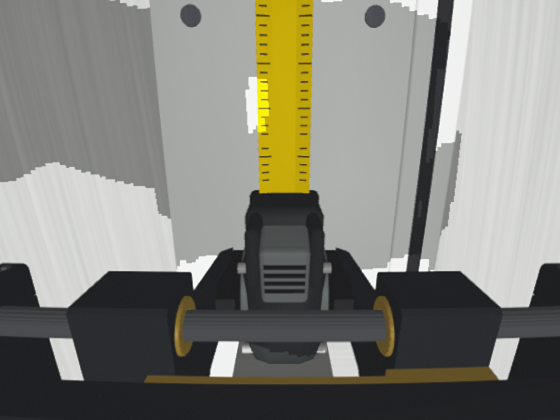

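View pics/t8.png

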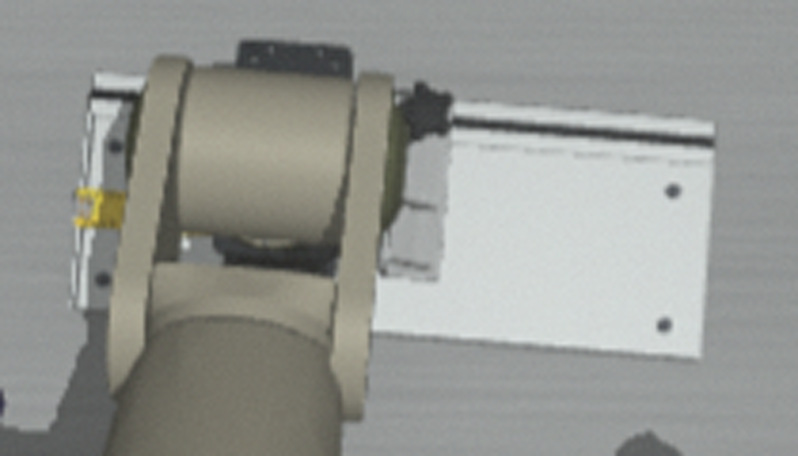

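Call:
carry_out(
  dp=[
    [0, 0.004, 0],
    [0, 0.009, 0],
    [0, 0.013, 0],
    [0, 0.016, 0],
    [0, 0.018, 0.0],
    [0, 0.018, 0.0],
    [0, 0.018, 0],
  ],
  yaw=[0, 0, 0, 0, 0, 0, 0],
  grip=[0.03, 0.03, 0.03, 0.03, 0.03, 0.03, 0.03],
)

```text
t: 10.58
eef_pos: [629.9, 49.8, 64.1]
tool_rot: [179.9, -0.3, -3.9]
force: [0.9, 1.5, -5.6]
finger_gap: 37.6
```

```bash
python3 -c "
from h import *
save('scene','s9.png',(220,200,360,305),5.5)"; python3 look.py w9.png
```

```text
t 10.63 eef [629.9  49.9  64.1] [179.89  -0.33  -3.93] gap 37.8 F [-0.2  0.2 -5.9]
dp m [-0.6253  0.0929  0.0607] yaw 0
```

View pics/s9.png

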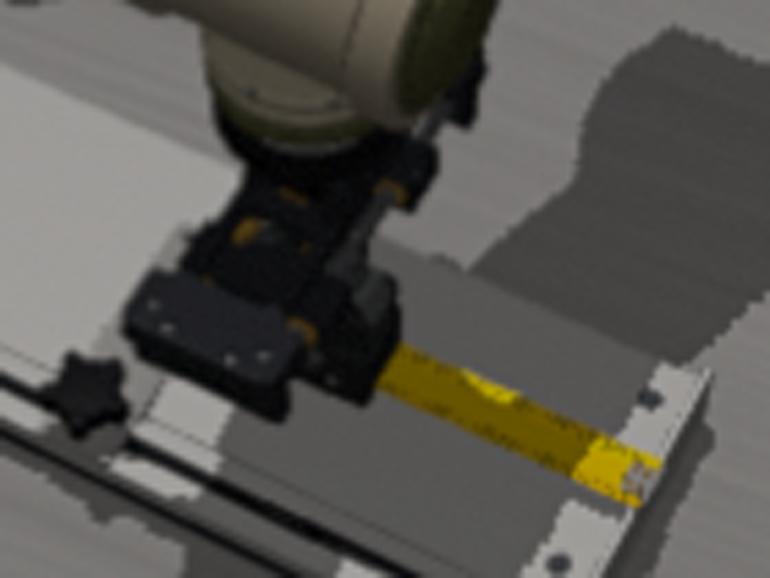

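View pics/w9.png

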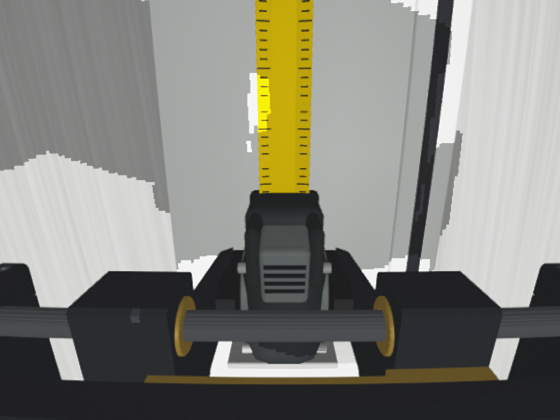

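Call:
carry_out(
  dp=[
    [0, 0.0005, 0],
    [0, 0.001, 0],
    [0, 0.0015, 0],
    [0, 0.002, 0],
    [0, 0.0025, 0.0],
    [0, 0.003, 0.0],
    [0, 0.0035, 0],
    [0, 0.004, 0],
  ],
  yaw=[0, 0, 0, 0, 0, 0, 0, 0],
  grip=[0.03, 0.03, 0.03, 0.03, 0.03, 0.03, 0.03, 0.03],
)

```text
t: 11.35
eef_pos: [629.6, 46.0, 64.1]
tool_rot: [179.9, -0.3, -3.9]
force: [0.6, 1.9, -5.5]
finger_gap: 37.5
```

```bash
python3 look.py w10.png
python3 - <<'E'
import cv2,numpy as np
o=[]
for n in ('w9','w10'):
    im=cv2.imread(f'pics/{n}.png')
    o.append(cv2.resize(im[330:385,190:390],None,fx=4,fy=4,interpolation=cv2.INTER_CUBIC))
cv2.imwrite('pics/w10a.png',np.vstack(o))
E
```

```text
t 11.35 eef [629.6  46.   64.1] [179.89  -0.33  -3.92] gap 37.5 F [ 0.6  1.9 -5.5]
dp m [-0.6254  0.0888  0.0607] yaw 0
```

View pics/w10a.png

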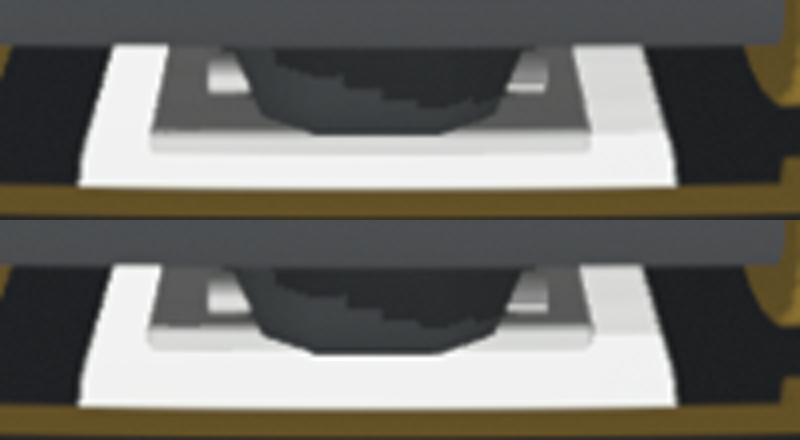

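Call:
carry_out(
  dp=[
    [0, 0.0004, 0],
    [0, 0.0008, 0],
    [0, 0.0012, 0],
    [0, 0.0016, 0],
    [0, 0.0016, 0.0],
  ],
  yaw=[0, 0, 0, 0, 0],
  grip=[0.03, 0.03, 0.03, 0.03, 0.03],
)

```text
t: 11.82
eef_pos: [629.5, 44.2, 64.1]
tool_rot: [179.9, -0.3, -3.9]
force: [-0.3, 1.4, -5.5]
finger_gap: 37.9
```

Call:
carry_out(
  dp=[
    [0, 0.0003, 0],
    [0, 0.0006, 0],
    [0, 0.0009, 0],
    [0, 0.0012, 0],
    [0, 0.0012, 0.0],
  ],
  yaw=[0, 0, 0, 0, 0],
  grip=[0.03, 0.03, 0.03, 0.03, 0.03],
)

```text
t: 12.23
eef_pos: [629.4, 42.9, 64.1]
tool_rot: [179.9, -0.3, -3.9]
force: [0.3, 1.7, -5.8]
finger_gap: 37.5
```

Call:
carry_out(
  dp=[
    [0, 0.0003, 0],
    [0, 0.0006, 0],
    [0, 0.0009, 0],
    [0, 0.0012, 0],
    [0, 0.0012, 0.0],
  ],
  yaw=[0, 0, 0, 0, 0],
  grip=[0.03, 0.03, 0.03, 0.03, 0.03],
)

```text
t: 12.65
eef_pos: [629.4, 42.3, 64.1]
tool_rot: [179.9, -0.3, -3.9]
force: [1.1, 5.9, -6.2]
finger_gap: 38.0
```

Call:
carry_out(
  dp=[
    [0, 0.0003, 0.0003],
    [0, 0.0003, 0.0006],
    [0, 0.0003, 0.0006],
  ],
  yaw=[0, 0, 0],
  grip=[0.03, 0.03, 0.03],
)

```text
t: 12.9
eef_pos: [629.4, 42.3, 63.8]
tool_rot: [180.0, -0.4, -3.9]
force: [-0.8, 4.9, -2.4]
finger_gap: 37.8
```

```bash
python3 look.py w11.png
python3 - <<'E'
import cv2,numpy as np
o=[]
for n in ('w10','w11'):
    im=cv2.imread(f'pics/{n}.png')
    o.append(cv2.resize(im[330:385,190:390],None,fx=4,fy=4,interpolation=cv2.INTER_CUBIC))
cv2.imwrite('pics/w11a.png',np.vstack(o))
E
```

```text
t 12.9 eef [629.4  42.3  63.8] [179.96  -0.36  -3.92] gap 37.8 F [-0.8  4.9 -2.4]
dp m [-0.6254  0.0851  0.06  ] yaw 0
```

View pics/w11a.png

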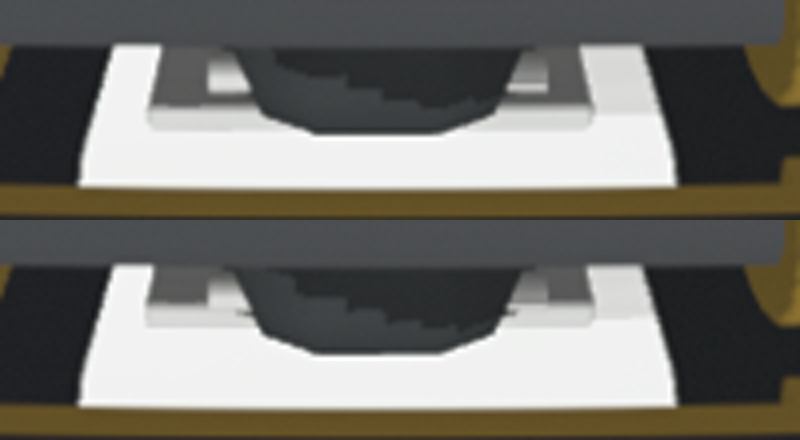

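Call:
carry_out(
  dp=[
    [0, 0.0001, 0.0005],
    [0, 0.0001, 0.0005],
    [0, 0.0001, 0.0005],
    [0, 0.0001, 0.0005],
    [0, 0.0001, 0.0005],
    [0, 0.0001, 0.0005],
    [0, 0.0001, 0.0005],
  ],
  yaw=[0, 0, 0, 0, 0, 0, 0],
  grip=[0.03, 0.03, 0.042, 0.05, 0.058, 0.058, 0.058],
)

```text
t: 13.53
eef_pos: [629.6, 41.9, 63.4]
tool_rot: [179.9, -0.4, -3.9]
force: [-0.1, -0.3, -0.7]
finger_gap: 57.9
```

```bash
python3 look.py w12.png
```

```text
t 13.53 eef [629.6  41.9  63.4] [179.94  -0.38  -3.93] gap 57.9 F [-0.1 -0.3 -0.7]
dp m [-0.6256  0.0849  0.0593] yaw 0
```

View pics/w12.png

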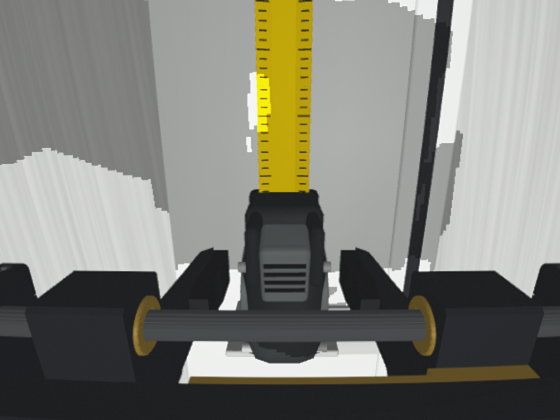

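Call:
carry_out(
  dp=[
    [0, 0, -0.008],
    [0, 0, -0.025],
    [0, 0, -0.05],
    [0, 0, -0.08],
    [0, 0, -0.1],
    [0, 0, -0.1],
    [0, 0, -0.1],
  ],
  yaw=[0, 0, 0, 0, 0, 0, 0],
  grip=[0.058, 0.058, 0.058, 0.058, 0.04, 0.02, 0.0],
)

```text
t: 14.17
eef_pos: [629.1, 42.0, 164.7]
tool_rot: [179.9, -0.5, -3.9]
force: [0.0, -0.0, 0.4]
finger_gap: 40.5
```

Call:
carry_out(
  dp=[
    [0, 0, 0],
    [0, 0, 0],
    [0, 0, 0],
    [0, 0, 0],
  ],
  yaw=[0, 0, 0, 0],
  grip=[0, 0, 0, 0],
)

```text
t: 14.5
eef_pos: [628.9, 42.0, 163.8]
tool_rot: [179.9, -0.4, -3.9]
force: [0.4, -0.1, -0.5]
finger_gap: 13.8
```

```bash
python3 look.py w13.png lock_top case_back hook stop_face lip
```

```text
t 14.5 eef [628.9  42.  163.8] [179.94  -0.43  -3.93] gap 13.8 F [ 0.4 -0.1 -0.5]
dp m [-0.6258  0.0848  0.1592] yaw 0
lock_top [([631.4, 64.5, 98.4], 0.66)]
case_back []
hook []
stop_face []
lip []
```

View pics/w13.png

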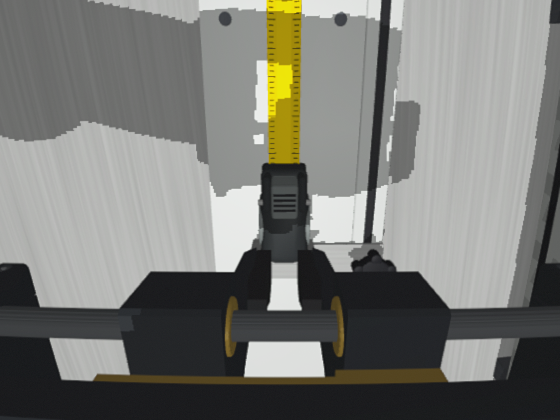

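```bash
python3 -c "
from h import *
go([630.8,65.2,122],-3.95)"
```

```text
t 14.8 eef [629.1  42.  164.5] [179.94  -0.51  -3.93] gap 0.3 F [0.1 1.8 0.1]
dp m [-0.0003 -0.0233  0.0425] yaw 0.02
```

Call:
carry_out(
  dp=[
    [0, -0.012, 0],
    [0, -0.023, 0.005],
    [0, -0.023, 0.02],
    [0, -0.023, 0.035],
    [0, -0.023, 0.042],
    [0, -0.023, 0.042],
    [0, -0.023, 0.042],
  ],
  yaw=[0, 0, 0, 0, 0, 0, 0],
  grip=[0, 0, 0, 0, 0, 0, 0],
)

```text
t: 15.38
eef_pos: [631.1, 65.4, 122.6]
tool_rot: [179.9, -0.5, -3.9]
force: [0.6, -0.9, 0.6]
finger_gap: 0.5
```

```bash
python3 look.py w14.png hook lip;python3 -c "
from h import *
save('scene','s14.png',(200,180,380,315),4.3)"
```

```text
t 15.38 eef [631.1  65.4 122.6] [179.94  -0.49  -3.9 ] gap 0.5 F [ 0.6 -0.9  0.6]
dp m [-0.6262  0.1081  0.1173] yaw 0
hook [([641.5, 210.0, 29.1], 0.83)]
lip [([643.0, 212.6, 25.9], 0.31)]
```

View pics/w14.png

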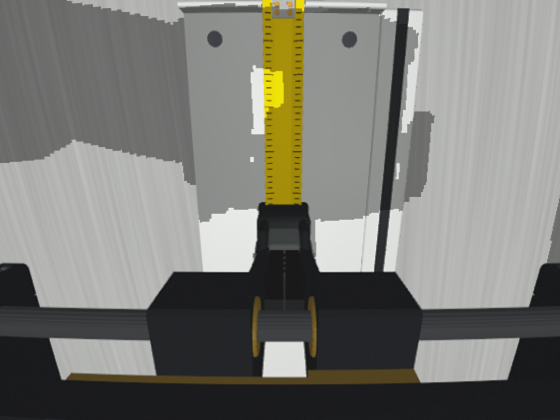

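View pics/s14.png

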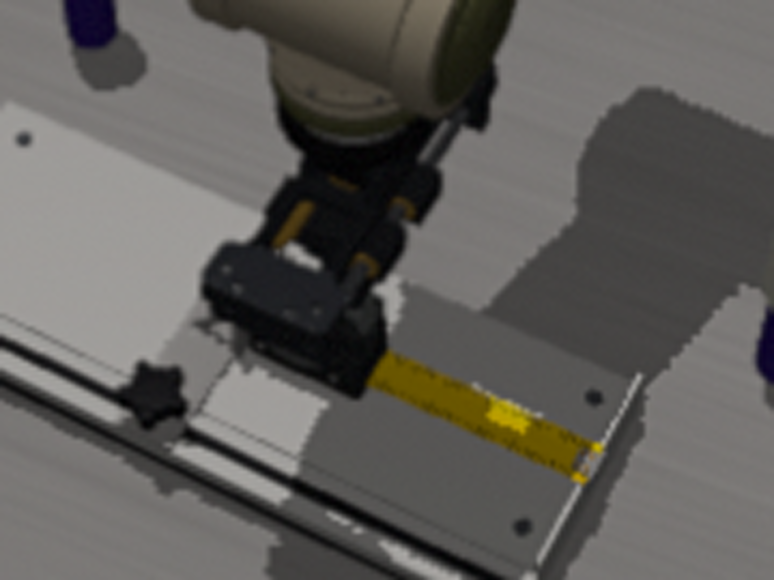

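Call:
carry_out(
  dp=[
    [0, 0, 0.003],
    [0, 0, 0.006],
    [0, 0, 0.008],
    [0, 0, 0.009],
    [0, 0, 0.01],
    [0, 0, 0.011],
    [0, 0, 0.012],
    [0, 0, 0.013],
    [0, 0, 0.014],
    [0, 0, 0.014],
  ],
  yaw=[0, 0, 0, 0, 0, 0, 0, 0, 0, 0],
  grip=[0, 0, 0, 0, 0, 0, 0, 0, 0, 0],
)

```text
t: 16.42
eef_pos: [631.7, 64.9, 109.3]
tool_rot: [179.9, -0.6, -3.9]
force: [0.4, 1.2, 1.8]
finger_gap: 0.4
```

Call:
carry_out(
  dp=[
    [0, 0, 0.0007],
    [0, 0, 0.0014],
    [0, 0, 0.0021],
    [0, 0, 0.0028],
    [0, 0, 0.0035],
    [0, 0, 0.004],
    [0, 0, 0.004],
  ],
  yaw=[0, 0, 0, 0, 0, 0, 0],
  grip=[0, 0, 0, 0, 0, 0, 0],
)

```text
t: 17.0
eef_pos: [631.9, 65.4, 105.7]
tool_rot: [180.0, -0.7, -3.9]
force: [-0.5, 3.7, 5.1]
finger_gap: 0.3
```

Call:
carry_out(
  dp=[
    [0, 0, 0.0006],
    [0, 0, 0.0012],
    [0, 0, 0.0018],
    [0, 0, 0.0024],
    [0, 0, 0.0024],
  ],
  yaw=[0, 0, 0, 0, 0],
  grip=[0, 0, 0, 0, 0],
)

```text
t: 17.42
eef_pos: [632.0, 66.0, 103.9]
tool_rot: [-180.0, -0.7, -3.9]
force: [-1.8, 5.3, 7.2]
finger_gap: 0.4
```

Call:
carry_out(
  dp=[
    [0, 0, 0.0006],
    [0, 0, 0.0012],
    [0, 0, 0.0018],
    [0, 0, 0.0018],
  ],
  yaw=[0, 0, 0, 0],
  grip=[0, 0, 0, 0],
)

```text
t: 17.75
eef_pos: [632.0, 66.4, 103.1]
tool_rot: [-179.9, -0.8, -3.9]
force: [-3.1, 3.7, 10.2]
finger_gap: 0.5
```

Call:
carry_out(
  dp=[
    [0, 0, 0.001],
    [0, 0, 0.002],
    [0, 0, 0.002],
  ],
  yaw=[0, 0, 0],
  grip=[0, 0, 0],
)

```text
t: 18.0
eef_pos: [632.1, 66.6, 102.3]
tool_rot: [-179.9, -0.8, -3.9]
force: [-2.8, 4.6, 10.5]
finger_gap: 0.5
```

Call:
carry_out(
  dp=[
    [0, 0, 0.0015],
    [0, 0, 0.003],
    [0, 0, 0.003],
  ],
  yaw=[0, 0, 0],
  grip=[0, 0, 0],
)

```text
t: 18.25
eef_pos: [632.2, 66.9, 101.4]
tool_rot: [-179.9, -0.9, -3.9]
force: [-6.0, 2.9, 18.1]
finger_gap: 0.6
```

Call:
carry_out(
  dp=[
    [0, 0, -0.002],
    [0, 0, -0.006],
    [0, 0, -0.02],
    [0, 0.02, -0.045],
    [0, 0.05, -0.07],
    [0, 0.07, -0.09],
    [0, 0.07, -0.09],
    [0, 0.07, -0.09],
  ],
  yaw=[0, 0, 0, 0, 0, 0, 0, 0],
  grip=[0, 0, 0, 0, 0, 0, 0, 0],
)

```text
t: 18.92
eef_pos: [626.1, -3.9, 191.5]
tool_rot: [-179.9, -1.0, -4.0]
force: [-0.4, 0.1, 0.0]
finger_gap: 0.2
```

```bash
python3 look.py w15.png hook lip lock_top case_back stop_face;python3 -c "
from h import *
im=cv2.imread('pics/w15.png');cv2.imwrite('pics/w15a.png',cv2.resize(im[0:260,180:420],None,fx=2.3,fy=2.3,interpolation=cv2.INTER_CUBIC))
save('scene','s15.png',(200,180,380,315),4.3)"
```

```text
t 18.92 eef [626.1  -3.9 191.5] [-179.94   -0.96   -3.98] gap 0.2 F [-0.4  0.1  0. ]
dp m [-0.628   0.0397  0.1809] yaw 0
hook []
lip []
lock_top []
case_back []
stop_face [([632.2, 67.7, 85.6], 0.37)]
```

View pics/w15a.png

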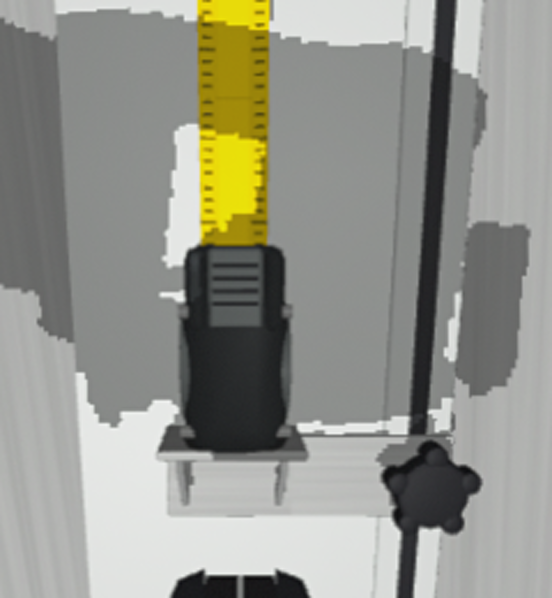

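View pics/s15.png

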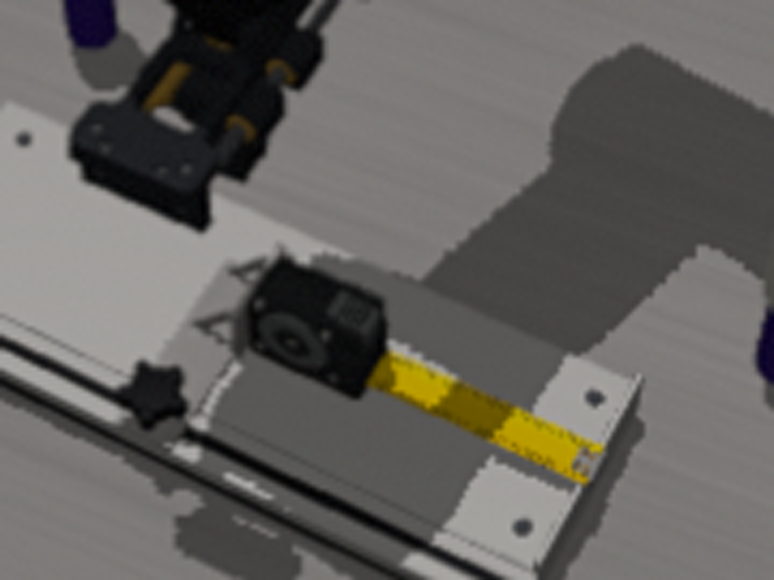

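Run:
```python
from h import *; import pickle
c=pickle.load(open('pics/w15.png.pkl','rb'))
A=lambda q:(180+q[0]/2.3,q[1]/2.3)
u=np.array([np.cos(np.radians(86.1)),np.sin(np.radians(86.1)),0])
p=lambda q,z:u@onplane('wrist',[A(q)],z,c)[0]
back=p((232,427),75);print('stop face plane (top front edge)',back, 'at', p((232,430),75))
for z in (92,95,100,103): print(z,'front',p((236,250),z)-back-36,'rear',p((236,326),z)-back-36)
print('nose z70',p((236,246),70)-back-36)
im=cv2.imread('pics/w15.png');cv2.imwrite('pics/w15b.png',cv2.resize(im[95:240,230:340],None,fx=5,fy=4.1,interpolation=cv2.INTER_CUBIC))
im=cv2.imread('pics/s15.png');cv2.imwrite('pics/s15b.png',cv2.resize(im[220:420,180:420],None,fx=3,fy=3,interpolation=cv2.INTER_CUBIC))
```

```text
stop face plane (top front edge) 57.416973360739576 at 56.30710139516131
92 front 24.835316144364768 rear 1.2280722457247748
95 front 24.76913807003801 rear 1.4645773695012707
100 front 24.6588412794934 rear 1.8587525757954353
103 front 24.592663205166645 rear 2.0952576995719454
nose z70 26.64350071552022
```

View pics/w15b.png

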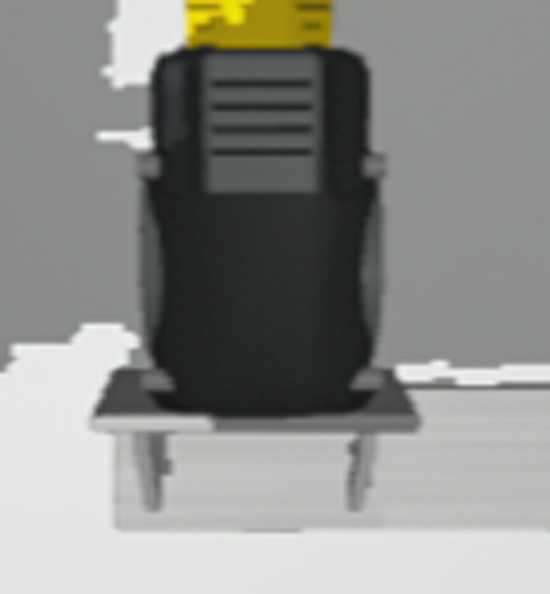

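View pics/s15b.png

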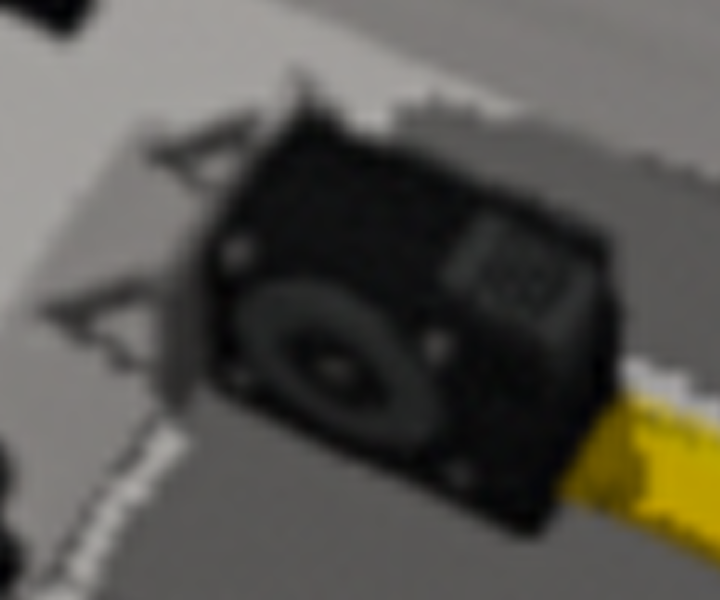

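```bash
python3 -c "
from h import *
go([505,20,150],-3.95)"
```

```text
t 19.27 eef [625.9  -2.3 190.5] [-179.91   -0.83   -3.81] gap 0.4 F [-0.6  0.1  0.4]
dp m [-0.1227 -0.0141  0.0387] yaw 0.14
```

Call:
carry_out(
  dp=[
    [-0.03, 0, 0],
    [-0.065, 0, 0],
    [-0.1, -0.014, 0.01],
    [-0.123, -0.014, 0.03],
    [-0.123, -0.014, 0.039],
    [-0.123, -0.014, 0.039],
    [-0.123, -0.014, 0.039],
  ],
  yaw=[0, 0, 0, 0, 0, 0, 0],
  grip=[0, 0, 0, 0, 0, 0, 0],
)

```text
t: 19.85
eef_pos: [505.7, 19.8, 149.8]
tool_rot: [-179.9, -0.9, -3.8]
force: [0.7, 0.6, 0.4]
finger_gap: 0.5
```

```bash
python3 look.py w16.png lock_top case_back stop_face hook;python3 -c "
from h import *
im=cv2.imread('pics/w16.png');cv2.imwrite('pics/w16a.png',cv2.resize(im[60:260,380:560],None,fx=4,fy=3,interpolation=cv2.INTER_CUBIC))"
```

```text
t 19.85 eef [505.7  19.8 149.8] [-179.92   -0.86   -3.8 ] gap 0.5 F [0.7 0.6 0.4]
dp m [-0.5054  0.0535  0.1422] yaw 0
lock_top [([629.9, 67.3, 89.4], 0.92)]
case_back [([627.4, 9.6, 31.3], 0.91)]
stop_face [([626.3, 10.2, 29.7], 0.94)]
hook []
```

View pics/w16.png

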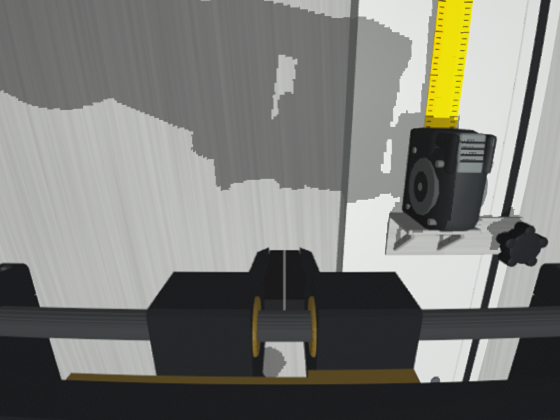

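View pics/w16a.png

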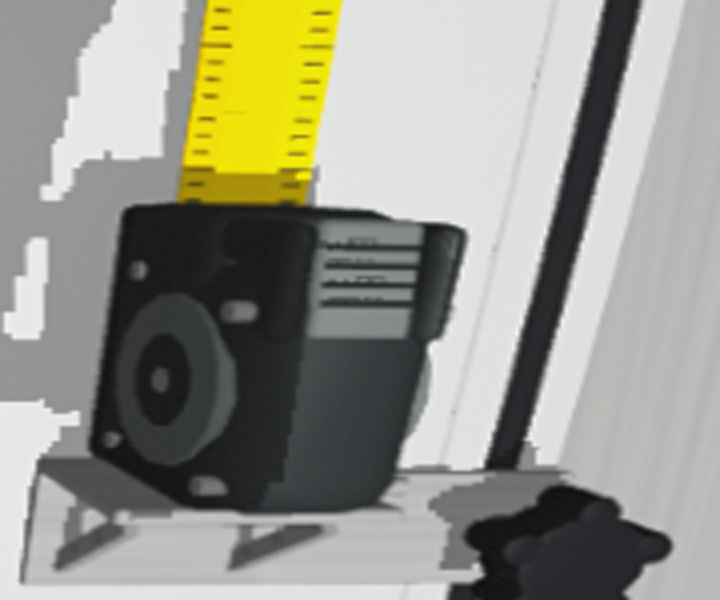

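Run:
```python
from h import *; import pickle
c5=pickle.load(open('pics/w15.png.pkl','rb'));c6=pickle.load(open('pics/w16.png.pkl','rb'))
A=lambda q:(230+q[0]/5,95+q[1]/4.1)
B=lambda q:(380+q[0]/4,60+q[1]/3)
f=lambda p,c:(lambda r:(r[0],r[1][0]))(ray('wrist',p,c))
for n,a,b in [('FL',(203,54),(320,222)),('FR',(322,54),(424,222)),('RL',(203,192),(308,338)),('RR',(326,193),(420,340)),('rib1L',(211,84),(322,246)),('rib1R',(313,84),(418,246)),('rib4L',(211,153),(320,303)),('rib4R',(313,153),(414,303)),('stopTopL',(92,425),(36,0))]:
    if b[1]==0: continue
    print(n,np.round(tri([f(A(a),c5),f(B(b),c6)]),1))
```

```text
FL [623.1  76.5  86.5]
FR [640.8  75.4  86.2]
RL [621.2  52.2  90.2]
RR [639.6  50.9  91.3]
rib1L [623.9  71.3  86.5]
rib1R [639.1  70.4  88. ]
rib4L [623.   59.3  89.3]
rib4R [638.2  58.4  90.3]
```

Run:
```python
from h import *
im=cv2.imread('pics/w16.png');cv2.imwrite('pics/w16b.png',cv2.resize(im[195:260,380:500],None,fx=6.5,fy=6.5,interpolation=cv2.INTER_NEAREST))
save('scene','s16.png',(230,200,380,310),5)
```

```text
(no output)
```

View pics/w16b.png

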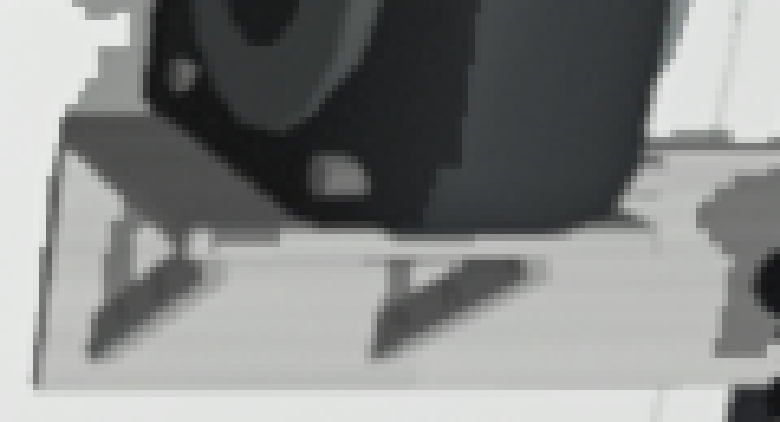

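View pics/s16.png

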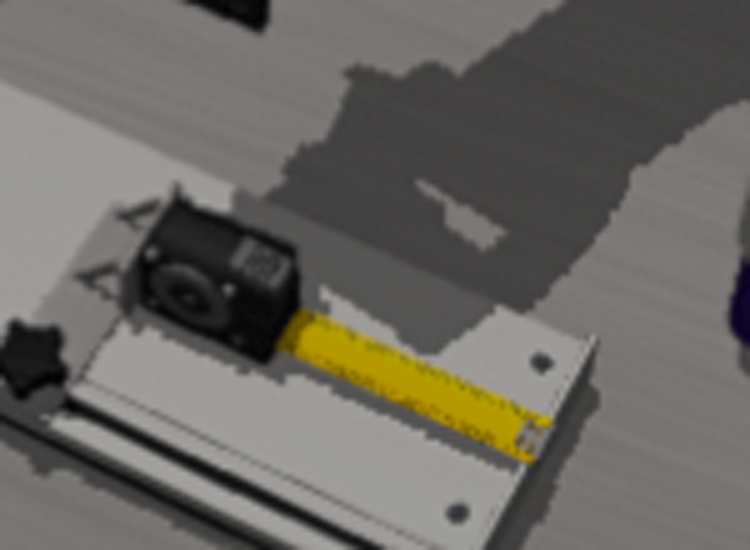

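```bash
python3 -c "
from h import *
go([0,0,0]);print(manip.sign_off())"
```

```text
t 20.15 eef [505.3  19.8 150. ] [-179.92   -0.87   -3.81] gap 0.5 F [ 1.   0.3 -0.2]
dp m [-0.5051  0.0535  0.1422] yaw 0
the job is handed in; nothing more can be done
None
```

I hooked the tape over the outside of the lip and drew the case straight back until it met the stop. I then released it, pushed the thumb lock down with closed fingers and moved the arm clear. I handed the job in at about 20 s; no verdict came back.

**Stop contact:** The wrist force rose about 4–5 N when the case met the stop, well under its 20 N slip limit. The last close picture shows no gap at the stop's foot to about half a millimetre. I saw no sign that the stop moved. The network placed its face at about y 10 mm at the end against about 5–6 mm at the start, which is about its 4 mm error.

**Hook and blade:** The scene picture taken just before handing in shows the hook over the lip and the blade straight. The bottles were never approached.

**Lock:** The press peaked at about 18 N. Measured from two views, the pad's front stands at 86 mm and its rear at 91 mm above the bench. Fully down should be a level 92 mm; up, the front edge would be at 103 mm. The network put the press point at 89 mm, against 98 mm before the press. Both say the lock is down, but read a few millimetres low, which I take as measuring error.

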